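# Check the fan switch by feel, then start the unit

### The arm

A 6-joint arm with a two-finger parallel gripper is mounted at the origin on the work surface. World frame = base frame: x ahead of the robot, y to its left, z up, the work surface at z = 0. Lengths are in m, angles in rad, forces in N, time in s.
With the tool pointing down it reaches from about 0.375 to 0.975 m from the base axis. Payload 3.8 kg.
Tool frame: the origin (TCP) lies midway between the tips of the shut fingers; the grasp point (between the pads) lies 19 mm behind it; x points along the fingers, y is the direction in which the jaws open and shut, and the axes are right-handed (so a half turn about x gives the same grasp; the last joint's range is limited). The gripper opens to 88 mm and grips with 3 to 60 N. Pads are 18 mm wide; open, the fingers measure 123 mm over their backs; the gripper's body (75 mm by 187 mm) begins 45 mm behind the grasp point.
Start: joints at [1.281, 0.264, 1.604, -0, 1.274, -0.037], TCP at [0.169, 0.654, 0.239] pointing down, gripper open.
Joint ranges: [-2.63, 2.63], [-0.94, 2.18], [0.31, 2.57], [-1.31, 4.45], [0, 2.66], [-2.55, 2.55]. Speed limits (rad/s): [2.57, 2.57, 3.14, 3.14, 3.14, 3.14].

### API

Orientations are given as a rotation vector (axis times angle).
In Python, from cell import manip, inverse_kinematics, cams, order gives the robot as it stands. Calls block until the motion is done:
- manip.move_pose(position, orientation): joint-space move of the TCP to a pose.
- manip.move_linear(position, rate=0.15, rot=None): straight line of the TCP; rot=None keeps the orientation; rate is the mean speed in m/s.
- manip.set_joints(angles): joint-space move.
- manip.set_gripper(opening, force=None): finger opening in m; force is the grip in N (None keeps the last); returns when the fingers have stopped.
- manip.dwell(seconds).
- inverse_kinematics(position, orientation): joint angles nearest the present ones, or None.
- manip.state(): the state.
- cams.capture(name): name is "scene" or "side" or "wrist"; returns a dict with "image" (420x560x3 uint8, blue, green, red), "z_map" (420x560 float32, m along the optical axis (not along the pixel's ray), 0 where there is no reading), "intrinsics" (3x3 intrinsics, pixels), "position" and "orientation" of the camera in the world; the wrist camera has in their place "T_tool_cam" (4x4, takes a point from camera to tool coordinates, whose origin is the TCP and whose axes are the tool frame's). Camera axes: x right, y down, z forward; pixel columns grow to the right and rows downward; lengths in m; the calibration is good to about 2 mm. A picture is of the moment at which its call begins: read the wrist's pose just before it.
A pose or a line that the arm cannot do raises manip.IKError and nothing moves.
- order.close_job(): hands the job in, once; it reports no verdict.
The state is a dict: "clock": time; "joint_pos": joint angles; "joint_velocities": joint speeds; "tau": joint torques, N m; "tool_pos": TCP position; "tcp_rot": TCP orientation; "contact_force": force on the tool from outside, world axes, zero at the start; "moment": the same for the moment, N m; "gripper_width": finger opening in m.
Only numpy, scipy, OpenCV 4.12 (cv2) and the standard library are available. Lean on these libraries where they do the work, as an engineer would, in place of code of your own. Each camera call takes 0.05 s, during which the arm holds its last target. There are 200 camera calls.

### The job

The bench unit must not be started without its condenser fan, and its switch has no lamp: it is the toggle with the flat paddle handle on the plywood control board. Feel that toggle with the fingertips and flip it on (leaning away from the robot) only if it is off; leave the other two toggles as they are. Then press the round start button fully down and let go.

Things in the scene. Friction and masses are not known exactly. Their poses are not given: they have to be found in the camera images.
- fan_toggle (a joint): Fan toggle: 0 = off, leaning 0.5 rad from upright to the robot's side of the board; 1.0 = on, leaning 0.5 rad away from the robot. A snap toggle that rests only at 0 or 1.0: about 2 N sideways at the tip moves it off its stop; past the middle (0.5) it snaps over by itself.
- fan_toggle_tip (a point): Middle of the top edge of the fan toggle's flat dark steel paddle, 30 mm wide (y), 10 thick (x), 45 long, on a 10 mm stem. The point moves with the lever: z runs up along it, its yaw is the board's, its pitch the lean (-0.5 rad off, 0.5 on). Pivot 75 mm below it along the lever, 2 mm above the 45 mm high white switch box. Switch boxes (80 mm along the board's x, 70 along y) stand 95 mm apart in a row along y, in any order.
- start_top (a point): Centre of the top face of the start button: plain grey, round, 34 mm across, in a round dark housing on the taller (65 mm) white box of the row, the one without a toggle. Pressed straight down; travel 6 mm, sprung, 5 N when fully down; comes back up by itself. The board (plywood, 240 x 440 mm, 18 mm thick) is turned up to 0.3 rad.
- heater_toggle_tip (a point): Bystander, to be left as it is: top of the toggle with a round dark ball handle (28 mm ball centred 14 mm below this point, on a 10 mm steel stem). Pivot 75 mm below it along the lever, 2 mm above the 45 mm high white switch box. It stands either way; same snap action as the fan toggle.
- lamp_toggle_tip (a point): Bystander, to be left as it is: top of the plain slim steel bat toggle (13 mm thick near the top, tapering to 8 mm below). Pivot 75 mm below it along the lever, 2 mm above the 45 mm high white switch box. It stands either way; same snap action as the fan toggle.

How it is judged:
By the outcome, as a careful person would: the job done as asked, in the order asked, and still so for the second after the job is handed in, with the robot touching nothing.
It also fails if it takes over 43 s, if anything falls off the work surface, if the arm or the gripper's body presses on something with over 40 N, if the wrist force passes 120 N, or if a joint passes its speed limit or range.

## Working session

There is one attempt and no reset: what is moved stays moved. The work goes in short steps, each a Python script; the robot and the scene stay as the last script left them, time stands still between calls to the robot, and variables do not carry over. Pictures are saved under pics/ and viewed, about 8 in all and at most 12, crops included, and the job is handed in when it is done.

```bash
mkdir -p pics; ls; cat > h.py <<'E'
import numpy as np, cv2
from scipy.spatial.transform import Rotation as R
from cell import manip, inverse_kinematics, cams, order
def cloud(c):
    z=c["z_map"];K=c["intrinsics"];v,u=np.indices(z.shape)
    P=np.stack([(u-K[0,2])*z/K[0,0],(v-K[1,2])*z/K[1,1],z],-1)
    o=np.asarray(c["orientation"],float)
    Rm=R.from_rotvec(o).as_matrix() if o.size==3 else o
    W=P@Rm.T+np.asarray(c["position"]); W[z==0]=np.nan
    return W
E
python3 - <<'E'
from h import *
ims=[]
for n in("scene","side"):
    c=cams.capture(n);np.savez(f"{n}.npz",**c);cv2.imwrite(f"pics/{n}.png",c["image"]);print(n,c["position"],c["orientation"],c["intrinsics"])
    W=cloud(c);print(np.nanmin(W,(0,1)),np.nanmax(W,(0,1)))
s=manip.state();print(s["clock"],s["tcp_rot"],s["contact_force"])
E
```

```text
pics
scene [ 1.07450987 -0.24643904  0.62342434] [-2.02379461 -1.19859227  0.56213139] [[510.55877296   0.         277.83665873]
 [  0.         510.55877296 210.49563925]
 [  0.           0.           1.        ]]
[-0.88994656 -0.41427864 -0.7567619 ] [0.95077742 1.83990429 0.3009217 ]
side [ 0.18683201 -0.37036819  0.592235  ] [-2.13072498  0.80396055 -0.38619722] [[507.16747193   0.         279.25901977]
 [  0.         507.16747193 207.5019992 ]
 [  0.           0.           1.        ]]
[ 0.14309852 -0.35571131 -0.45239739] [1.4091541  2.31457406 0.25536765]
0.1 [ 0.19687273  1.56201232 -0.19995821] [0.27094236 0.36762554 0.25155044]
```

View pics/scene.png

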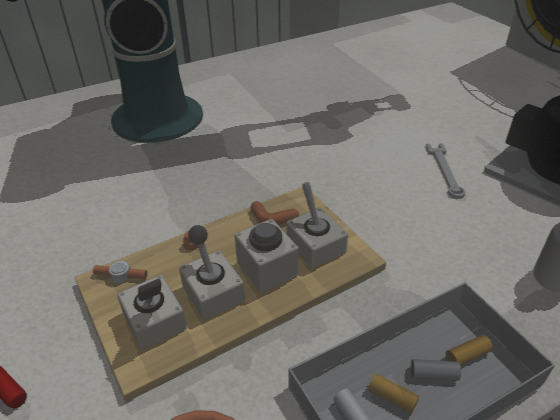

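View pics/side.png

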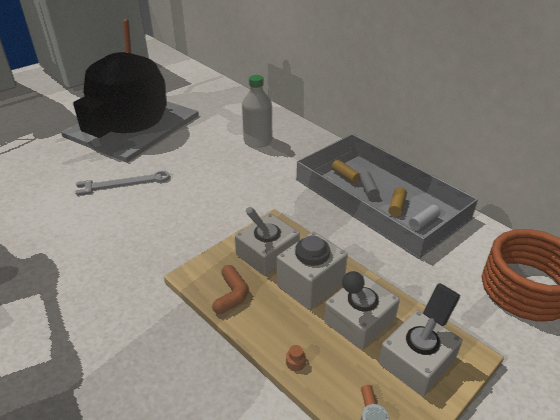

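The order along the board in the scene view is paddle (149,290), ball (198,234), start button (265,235), bat (310,195). In the side view they are at (441,303), (353,282), (313,247) and (258,220). Next I'll turn these into positions.

```bash
python3 - <<'E'
from h import *
C={n:dict(np.load(n+".npz")) for n in("scene","side")}
W={n:cloud(C[n]) for n in C}
A=np.concatenate([w.reshape(-1,3) for w in W.values()]);A=A[~np.isnan(A).any(1)]
for n,(u,v) in [("scene",(149,290)),("scene",(198,234)),("scene",(265,235)),("scene",(308,188)),("scene",(133,302)),("side",(441,303)),("side",(353,282)),("side",(313,245)),("side",(254,214)),("side",(395,345))]:
    print(n,u,v,W[n][v,u].round(4))
# board by height and proximity
c=W["scene"][235,265]
near=np.linalg.norm(A[:,:2]-c[:2],axis=1)<.42
h,e=np.histogram(A[near,2],bins=np.arange(-.01,.16,.002))
print([(round(x,3),y) for x,y in zip(e,h) if y>150])
for n in W:
  w=W[n];im=C[n]["image"].astype(int)
  b=(w[...,2]>.011)&(w[...,2]<.026)&(np.linalg.norm(w[...,:2]-c[:2],axis=-1)<.42)&(im[...,2]-im[...,0]>25)
  b=cv2.morphologyEx(b.astype(np.uint8),cv2.MORPH_OPEN,np.ones((3,3)))>0
  r=cv2.minAreaRect(w[b][:,:2].astype(np.float32));print(n,b.sum(),r)
E
```

```text
scene 149 290 [ 0.6221 -0.1943  0.1255]
scene 198 234 [ 0.5594 -0.1026  0.1288]
scene 265 235 [ 0.5844 -0.0101  0.1046]
scene 308 188 [0.5414 0.0887 0.1247]
scene 133 302 [ 0.5782 -0.2143  0.0661]
side 441 303 [ 0.6036 -0.1949  0.116 ]
side 353 282 [ 0.5402 -0.1076  0.1277]
side 313 245 [ 0.5682 -0.0097  0.1041]
side 254 214 [0.5359 0.0811 0.1219]
side 395 345 [ 0.5509 -0.1765  0.0613]
[(np.float64(-0.004), np.int64(10553)), (np.float64(-0.002), np.int64(75888)), (np.float64(0.0), np.int64(51991)), (np.float64(0.002), np.int64(12585)), (np.float64(0.004), np.int64(3332)), (np.float64(0.006), np.int64(1232)), (np.float64(0.008), np.int64(1265)), (np.float64(0.01), np.int64(1263)), (np.float64(0.012), np.int64(1348)), (np.float64(0.014), np.int64(3940)), (np.float64(0.016), np.int64(24936)), (np.float64(0.018), np.int64(14172)), (np.float64(0.02), np.int64(1954)), (np.float64(0.022), np.int64(2112)), (np.float64(0.024), np.int64(2698)), (np.float64(0.026), np.int64(2382)), (np.float64(0.028), np.int64(1343)), (np.float64(0.03), np.int64(1331)), (np.float64(0.032), np.int64(1557)), (np.
[... 797 characters left out ...]
p.float64(0.078), np.int64(237)), (np.float64(0.08), np.int64(794)), (np.float64(0.082), np.int64(1103)), (np.float64(0.084), np.int64(198)), (np.float64(0.092), np.int64(251)), (np.float64(0.094), np.int64(422)), (np.float64(0.096), np.int64(158)), (np.float64(0.102), np.int64(292)), (np.float64(0.104), np.int64(427)), (np.float64(0.124), np.int64(154)), (np.float64(0.126), np.int64(197)), (np.float64(0.128), np.int64(275)), (np.float64(0.13), np.int64(263))]
scene 17561 ((0.6549209952354431, -0.1085653007030487), (0.45509135723114014, 0.5856473445892334), 4.221259593963623)
side 23832 ((0.6472032070159912, -0.055705368518829346), (0.4517227113246918, 0.4761103093624115), 4.664591312408447)
```

```bash
python3 - <<'E'
from h import *
C={n:dict(np.load(n+".npz")) for n in("scene","side")}
W={n:cloud(C[n]) for n in C}
for n,w in W.items():
  X=w.reshape(-1,3);X=X[~np.isnan(X).any(1)]
  X=X[(X[:,0]>.4)&(X[:,0]<.75)&(X[:,1]>-.32)&(X[:,1]<.2)]
  print(n)
  for lo,hi in((.057,.067),(.078,.087),(.1,.109)):
    Y=X[(X[:,2]>lo)&(X[:,2]<hi)]
    g=np.zeros((180,270),np.uint8);i=((Y[:,:2]-[.4,-.33])/.002).astype(int);g[i[:,0],i[:,1]]=1
    g=cv2.morphologyEx(g,cv2.MORPH_CLOSE,np.ones((5,5)));g=cv2.morphologyEx(g,cv2.MORPH_OPEN,np.ones((5,5)))
    k,l=cv2.connectedComponents(g)
    for j in range(1,k):
      Z=Y[l[i[:,0],i[:,1]]==j]
      if len(Z)>80:
        r=cv2.minAreaRect(Z[:,:2].astype(np.float32));print(lo,len(Z),np.round(r[0],4),np.round(r[1],4),round(r[2],1),Z.mean(0).round(4))
  # plywood
  im=C[n]["image"].astype(int)
  b=(w[...,2]>.013)&(w[...,2]<.022)&(im[...,2]-im[...,0]>25)&(w[...,0]>.4)&(w[...,0]<.75)&(w[...,1]>-.35)&(w[...,1]<.25)
  k,l,s,_=cv2.connectedComponentsWithStats(b.astype(np.uint8));j=1+s[1:,4].argmax()
  print("board",cv2.minAreaRect(w[l==j][:,:2].astype(np.float32)))
  P=X[(X[:,2]>.088)];
  for c in((.613,-.195),(.55,-.105),(.538,.085)):
    Q=P[np.linalg.norm(P[:,:2]-c,axis=1)<.04]
    for a in np.arange(.085,.145,.01):
      q=Q[(Q[:,2]>a)&(Q[:,2]<a+.01)]
      if len(q)>5: print(c,round(a,3),len(q),q.mean(0).round(4),q.min(0).round(4),q.max(0).round(4))
E
```

```text
scene
0.057 1249 [0.5696 0.0886] [0.0793 0.0703] 1.7 [0.5758 0.0852 0.0626]
0.057 1627 [ 0.5795 -0.1001] [0.0798 0.0697] 3.1 [ 0.5859 -0.1019  0.0627]
0.057 1705 [ 0.584  -0.1945] [0.0818 0.0698] 3.2 [ 0.5949 -0.1975  0.0626]
0.078 933 [ 0.574  -0.0058] [0.0805 0.0694] 4.3 [ 0.5887 -0.0137  0.0825]
0.1 297 [ 0.5741 -0.0059] [0.0311 0.0314] 89.4 [ 0.5759 -0.0064  0.1043]
board ((0.545911431312561, -0.05332969129085541), (0.24175910651683807, 0.4395488500595093), 3.168349504470825)
(0.613, -0.195) 0.085 17 [ 0.604  -0.1951  0.0926] [ 0.6015 -0.208   0.0884] [ 0.6059 -0.1821  0.0948]
(0.613, -0.195) 0.095 50 [ 0.6081 -0.1953  0.1004] [ 0.6013 -0.2082  0.095 ] [ 0.6114 -0.1788  0.1049]
(0.613, -0.195) 0.105 51 [ 0.6135 -0.1933  0.1104] [ 0.6091 -0.2078  0.1053] [ 0.6164 -0.1789  0.115 ]
(0.613, -0.195) 0.115 46 [ 0.6191 -0.1951  0.1203] [ 0.6135 -0.2078  0.1157] [ 0.6219 -0.1793  0.125 ]
(0.613, -0.195) 0.125 183 [ 0.6196 -0.1929  0.1298] [ 0.6136 -0.2075  0.1251] [ 0.6242 -0.1778  0.1327]
(0.55, -0.105) 0.085 38 [ 0.5678 -0.1014  0.0918] [ 0.5618 -0.1053  0.088 ] [ 0.5722 -0.0963  0.094
[... 2056 characters left out ...]
96] [ 0.5469 -0.0962  0.1149]
(0.55, -0.105) 0.115 151 [ 0.5401 -0.1079  0.1206] [ 0.5332 -0.1161  0.1151] [ 0.5577 -0.0887  0.1249]
(0.55, -0.105) 0.125 213 [ 0.5448 -0.1042  0.1288] [ 0.5349 -0.115   0.1251] [ 0.5568 -0.0916  0.1329]
(0.538, 0.085) 0.085 15 [0.5506 0.0846 0.0911] [0.5446 0.083  0.0883] [0.5559 0.0867 0.0946]
(0.538, 0.085) 0.095 33 [0.5466 0.0838 0.0999] [0.5392 0.0822 0.0951] [0.5544 0.0872 0.1049]
(0.538, 0.085) 0.105 34 [0.54   0.0833 0.1107] [0.5327 0.0808 0.105 ] [0.5484 0.0874 0.1148]
(0.538, 0.085) 0.115 40 [0.5348 0.083  0.1207] [0.5285 0.0801 0.1152] [0.5429 0.0903 0.1248]
(0.538, 0.085) 0.125 47 [0.5321 0.0859 0.1284] [0.5268 0.0812 0.1253] [0.5386 0.0919 0.132 ]
```

The board yaw is about 0.053 rad. The fan box centre is at (0.5825, -0.195) and the paddle tip at about (0.619, -0.193, 0.131), so it leans away from the robot and looks on. The ball and bat lean towards the robot. I'll check the transit for obstacles, then feel the paddle from the robot's side. Pushing that way only presses it into its "on" stop.

```bash
cat >> h.py <<'E'
YAW=.053
def down(sgn=1,yaw=YAW):
    x=np.array([0,0,-1.]);y=sgn*np.array([-np.sin(yaw),np.cos(yaw),0]);return R.from_matrix(np.c_[x,y,np.cross(x,y)]).as_rotvec()
EX=np.array([np.cos(YAW),np.sin(YAW),0])
BOX=np.array([.5825,-.195,0])
E
python3 - <<'E'
from h import *
for n in("scene","side"):
    w=cloud(dict(np.load(n+".npz"))).reshape(-1,3);w=w[w[:,2]>.15]
    r=np.hypot(w[:,0],w[:,1]);a=np.arctan2(w[:,1],w[:,0]);m=(r<1.0)&(r>.3)
    for b in np.arange(-.6,1.8,.1):
        k=m&(a>b)&(a<b+.1)
        if k.sum()>3: print(n,round(b,1),k.sum(),"r",r[k].min().round(3),r[k].max().round(3),"z",w[k,2].max().round(3))
for s in(1,-1): print(s,inverse_kinematics(BOX-.022*EX+[0,0,.2],down(s)))
E
```

```text
scene 0.7 6 r 0.832 0.834 z 0.153
scene 0.8 8 r 0.831 0.838 z 0.151
scene 1.2 34 r 0.98 0.993 z 0.189
scene 1.3 67 r 0.959 1.0 z 0.175
scene 1.4 8 r 0.957 0.965 z 0.157
side 0.7 528 r 0.834 0.931 z 0.168
side 0.8 366 r 0.833 1.0 z 0.199
1 [-3.78583472e-01  1.39181837e-01  1.82547368e+00 -4.44089210e-16
  1.17693714e+00 -2.00237980e+00]
-1 [-3.78583472e-01  1.39181837e-01  1.82547368e+00 -4.44089210e-16
  1.17693714e+00  1.13921285e+00]
```

```bash
python3 - <<'E'
from h import *
manip.move_pose(BOX-.025*EX+[0,0,.2],down(-1)); manip.set_gripper(0.0)
p=BOX-.025*EX+[0,0,.117]
manip.move_linear(p,rate=.08)
manip.dwell(.3)
s0=manip.state();f0=s0["contact_force"];print(s0["clock"],s0["tool_pos"],f0,s0["gripper_width"])
for i in range(1,50):
    q=p+.001*i*EX
    manip.move_linear(q,rate=.02); s=manip.state()
    d=s["contact_force"]-f0; 
    if i>28: print(i,s["tool_pos"].round(4) if hasattr(s["tool_pos"],"round") else s["tool_pos"],d.round(2))
    if abs(d@EX)>3: print("contact",i);break
manip.dwell(.1);s=manip.state();print(s["clock"],s["tool_pos"],(s["contact_force"]-f0).round(2))
c=cams.capture("side");cv2.imwrite("pics/feel.png",c["image"][180:,200:])
E
```

```text
6.15 [ 0.55775232 -0.19641085  0.11740733] [0.1254875  0.37517702 0.65799745] 0.000674989654699899
29 [ 0.5866 -0.1948  0.117 ] [-0.32 -0.84 -0.62]
30 [ 0.5876 -0.1947  0.117 ] [-0.19 -0.07 -1.06]
31 [ 0.5886 -0.1947  0.117 ] [-0.82  0.01 -0.63]
32 [ 0.5896 -0.1946  0.117 ] [-0.41  0.26 -1.11]
33 [ 0.5906 -0.1946  0.117 ] [-1.28 -0.32 -1.33]
34 [ 0.5916 -0.1945  0.117 ] [ 0.14 -0.01 -0.4 ]
35 [ 0.5926 -0.1945  0.117 ] [ 0.02 -0.65  0.15]
36 [ 0.5936 -0.1944  0.117 ] [-0.08 -0.74 -0.61]
37 [ 0.5945 -0.1944  0.117 ] [-0.41  0.2  -0.55]
38 [ 0.5955 -0.1943  0.117 ] [-1.01 -1.07 -0.57]
39 [ 0.596  -0.1942  0.1168] [-1.94  0.02 -0.93]
40 [ 0.5964 -0.1942  0.1166] [-6.48 -1.26  0.46]
contact 40
16.25 [ 0.59643063 -0.19418286  0.11662847] [-6.18 -0.37  0.72]
```

View pics/feel.png

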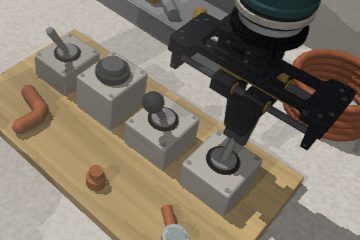

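The finger met the paddle at x = 0.5955, where 0.595 was predicted for "on". It then held over 6 N without giving, and the side picture shows the ball and bat unchanged. The fan is on, so I won't flip it. Next is the start button.

```bash
python3 - <<'E'
from h import *
t=np.array(manip.state()["tool_pos"])
manip.move_linear(t-.025*EX,rate=.06)
manip.move_linear(t-.025*EX+[0,0,.07],rate=.15)
B=np.array([.5725,-.006,0])
manip.move_linear(B+[0,0,.187],rate=.2)
manip.move_linear(B+[0,0,.109],rate=.1); manip.dwell(.2)
s=manip.state();f0=s["contact_force"];print(s["clock"],s["tool_pos"],f0)
for i in range(1,20):
    manip.move_linear(B+[0,0,.109-.001*i],rate=.02);s=manip.state();f=s["contact_force"]-f0
    print(i,round(s["tool_pos"][2],4),f.round(1))
    if f[2]>12: break
manip.dwell(.2);s=manip.state();print(s["tool_pos"],(s["contact_force"]-f0).round(1))
manip.move_linear(B+[0,0,.20],rate=.1)
manip.move_linear([.45,.25,.25],rate=.3)
s=manip.state();print(s["clock"],s["contact_force"])
a=[cams.capture(n) for n in("scene","side")]
for n,c in zip(("scene2","side2"),a): np.savez(n+".npz",**c)
cv2.imwrite("pics/end.png",np.hstack([a[0]["image"][150:400,50:410],a[1]["image"][150:400,150:]]))
E
```

```text
19.7333 [ 0.57318572 -0.00602183  0.10993742] [-0.04094722 -0.51032302 -0.4699703 ]
1 0.1082 [-0.4  0.6  0.6]
2 0.1069 [-0.8  0.   0.7]
3 0.1058 [ 0.1  1.5 -0.4]
4 0.1052 [ 0.1 -0.1  2.2]
5 0.1042 [-1.   0.1  2.9]
6 0.1031 [-0.   0.5  2.7]
7 0.1021 [0.1 0.4 3.2]
8 0.1011 [-0.8  0.7  4. ]
9 0.1001 [-0.3  0.5  4.4]
10 0.0994 [-0.2  0.7  6.6]
11 0.0993 [-3.9  0.4 12.8]
[ 0.5727455  -0.00601981  0.09933482] [-3.4  1.1 11.2]
24.9583 [ 0.32346214  0.19552953 -0.43526354]
```

View pics/end.png

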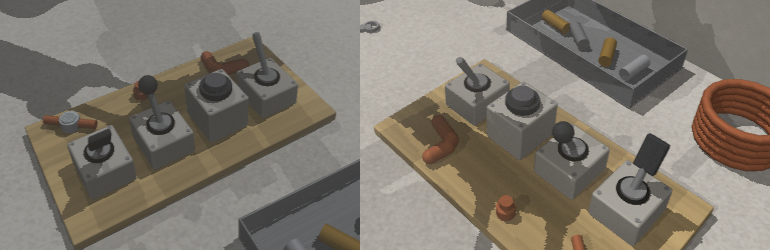

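Both end views show the paddle leaning away, the ball and bat still leaning towards the robot, and the arm clear. The button is back up. It travelled from 0.105 to 0.0993 m, with force rising to about 5 N and then a hard stop at 12 N.

```bash
python3 - <<'E'
from h import *
w=cloud(dict(np.load("side2.npz"))).reshape(-1,3);k=np.linalg.norm(w[:,:2]-[.571,-.007],axis=1)<.012
print("button z",np.nanmedian(w[k,2]))
order.close_job()
E
```

```text
button z 0.10428645353013644
the job is handed in; nothing more can be done
```

The fan toggle was already on, so I left it as it was. I then pressed the start button fully, let go and handed the job in at about 25 s.

- **Fan toggle:** I felt the flat paddle with the shut fingertips from the robot's side. It made contact at x = 0.5955 m, where 0.595 m was predicted for "on". It held about 6 N against its stop without moving.
- **Start button:** it went from about 0.105 m to 0.0993 m, the full 6 mm or so. The force rose to about 5 N, then reached 12 N at the hard stop. After release, its top measured 0.104 m, the same as before.
- **Final views:** the paddle still leans away, the ball and bat toggles still lean towards the robot as they did at the start, and the arm is clear. No check failed or disagreed.

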